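Unlatch the double-latched peg box

TASK

Open the clear box of clothes pegs, the one with two finger posts on its top: slide its keeper fully aside to free the bolt, then draw the bolt back so that the sprung flap pops up. Leave both latches open and the flap ajar.

Things in the scene. Friction and masses are not known exactly. Their poses are not given: they have to be found in the camera images.
- peg_box: Clear box of wooden pegs, 200 (x) x 220 (y) x 90 mm, fixed, level, yaw within 0.4 rad. Origin: centre of the underside; x points from the front (robot side) to the flap's hinge, z up. Top: fixed deck with two latches (x below 0), flap behind. A smaller clear box (170 x 190 x 70) of spools with one post is a bystander, left or right of it.
- keeper (a joint): First catch: grey bar 20 x 70 x 8 mm across the front of the deck, slides along box +y. Value in m: 0 shut, 0.045 stop. Its upright round post (diameter 16 mm, box z = 99 to 137 mm) stands at box x = -58 mm, y = 40 mm + value. Blocks the bolt until 0.030; starts at 0 to 0.012. Resists about 1 N, stays where left.
- bolt (a joint): Second latch: grey bar 67 x 24 x 8 mm between low guides, its nose 22 mm over the flap; slides along box -x (to the front). Value in m: 0 shut, 0.036 stop. Its upright round post (diameter 16 mm, box z = 99 to 137 mm) stands at box x = -25 mm - value, y = 0. Lets go of the flap at about 0.022. Resists about 1.5 N, stays where left.
- flap (a joint): Clear flap 95 x 212 x 6 mm, rear half of the box top, hinged at the far edge (box x = 97, z = 87 mm). Value in rad: 0 shut, 0.4 fully popped up (front edge 37 mm higher). A light spring lifts it by itself when the bolt lets go.

How it is judged:
On the way, in this order (a step that is already met when the one before it is completed fails the run):
1. the keeper is slid aside at least 33 mm while the bolt is still shut (value of joint keeper above 0.033 m and value of joint bolt below 0.012 m), for 0.1 s.
2. the bolt is drawn back clear of the flap (value of joint bolt above 0.02 m), for 0.1 s.
At the end, for the whole second after the job is handed in: The keeper is open by more than 28 mm, the bolt drawn back by more than 20 mm, and the flap stands ajar by more than 0.25 rad and is at rest (value of joint keeper above 0.028 m and value of joint bolt above 0.02 m and value of joint flap above 0.25 rad and velocity of joint flap between -0.1 and 0.1 rad/s); the robot touches nothing.
It also fails if it takes over 40 s, if anything falls off the work surface, if the arm or the gripper's body presses on something with over 40 N, if the wrist force passes 120 N, or if a joint passes its speed limit or range.

ROBOT

A 7-joint arm with a two-finger parallel gripper is mounted at the origin on the work surface. World frame = base frame: x ahead of the robot, y to its left, z up, the work surface at z = 0. Lengths are in m, angles in rad, forces in N, time in s.
With the tool pointing down it reaches from about 0.4 to 0.85 m from the base axis. Payload 10.4 kg.
Tool frame: the origin (TCP) lies at the very end of the fingers, on their centre line; the grasp point (between the pads) lies 19 mm behind it; z points along the fingers, y is the direction in which the jaws open and shut (so a half turn about z gives the same grasp; the last joint's range is limited). The gripper opens to 87 mm and grips with 3 to 60 N. Pads are 19 mm wide; open, the fingers measure 117 mm over their backs; the gripper's body (75 mm by 190 mm) begins 51 mm behind the grasp point.
Start: joints at [1.314, 0.332, -0.065, 1.46, 0.022, 1.35, -0.088], TCP at [0.145, -0.608, 0.202] pointing down, gripper open.
Joint ranges: [-2.6, 2.6], [-0.5, 2.12], [-1.47, 1.34], [0.16, 2.42], [-1.27, 4.41], [0.06, 2.06], [-2.6, 2.6]. Speed limits (rad/s): [2.22, 2.22, 2.79, 2.79, 3.14, 3.14, 3.14].

INTERFACE

Orientations are given as a unit quaternion [x, y, z, w].
In Python, from bench import r, eyes, job gives the robot as it stands. The module is installed in compiled form; this text tells all that it offers.
- The arm moves only by the tool play_rows, never from a script. Its argument "motion" is a list of rows, each a list of 7 numbers: the shift along the tool's x, y, z as a fraction of full scale, then the turn, a rotation vector about the tool's x, y, z as a fraction of full scale, then the opening in per cent of the stroke, from 0 (shut) to 100 (fully open). A call has 1 to 5 rows; each row is the pose to reach, as a shift and turn from the pose commanded when the call began, along the tool's axes at that moment; what a row does not reach only later rows make up. Full scale, the value 1, is 0.2 m for a shift and 90 degrees for a turn. A row lasts 1/8 s, in which the tool goes at most 62.5 mm and 10.7 degrees, less where a joint would pass 70% of its speed; a pose out of reach is approached as far as the arm can. A call with a number of a shift or a turn outside -1 to 1 is refused whole. A call with a gripper value outside its range is refused whole. The fingers move at their own pace and stop on an object; "squeeze" is the grip in N (left out, the last holds). Time passes only in rows, so rows that repeat a pose let the fingers close. It gives the time, the measured TCP pose, the force and the opening at its end, in the units of the state.
- r.read_state(): the state, without advancing time (a new reading comes with each control period).
- eyes.camera(name): name is "scene" or "top" or "wrist"; returns a dict with "image" (420x560x3 uint8, red, green, blue), "mtx" (3x3 intrinsics, pixels), "R" (3x3) and "t" (3): a world point X has camera coordinates R X + t. Camera axes: x right, y down, z forward; pixel columns grow to the right and rows downward; lengths in m; the calibration is good to about 2 mm. The wrist camera is an equidistant fisheye: a pixel r from the principal point sees the ray r / f radians off the axis. A picture is of the moment at which its call begins. There is no depth.
- job.close_job(): hands the job in, once; it reports no verdict.
Trained networks look in a picture, given as the dict that the camera call returned (one of the last four; its "shot" number tells which), for a name from the list of things; names that differ only in an ending like _2 or _b are one class to them, and where a whole thing is asked for, a point or a joint stands for the part that bears it (a point fixed in the world has none). Each returns a list of dicts, best first, with "p" (0 to 1); they miss things now and then, are a little off and sometimes report something else, mostly with a low value. They report only what shows in the picture. A call takes as long as a camera call.
- eyes.regions_of(picture, label): "region" (420x560 bool, what is visible of it) and "xy" ([column, row] in pixels, amid what is visible of it).
- eyes.landmark_of(picture, label): "xy" ([column, row] in pixels: a listed point, or the origin of a listed thing).
The state is a dict: "time": time; "joint_positions": joint angles; "joint_vel": joint speeds; "joint_torque": joint torques, N m; "ee_pos": TCP position; "eef_rot": TCP orientation; "ft_force": force on the tool from outside, world axes, zero at the start; "torque": the same for the moment, N m; "width": finger opening in m.
Only numpy, scipy, OpenCV 4.12 (cv2) and the standard library are available. Lean on these libraries where they do the work, as an engineer would, in place of code of your own. Each camera call takes 0.05 s, during which the arm holds its last target. There are 200 camera calls.

## Working session

There is one attempt and no reset: what is moved stays moved. The work goes in short steps, Python scripts to look and compute and a tool call to move; the robot and the scene stay as the last step left them, time stands still between calls to the robot, and variables do not carry over. Pictures are saved under pics/ and viewed, about 8 in all and at most 12, crops included, and the job is handed in when it is done.

Besides the shell and the picture viewer there is one more tool, called after "Request:" by a JSON object that holds its "op" and its "data", one argument or row to a line. play_rows: Moves the arm, as the interface text tells. Shift numbers are shares of 0.2 m and turn numbers shares of 90 degrees, none past 1 either way. Its arguments: {"type":"object","properties":{"motion":{"type":"array","items":{"type":"array","items":{"type":"number"}}},"squeeze":{"type":"number"}},"required":["motion"]}

```bash
mkdir -p pics
cat > h.py <<'E'
import numpy as np, cv2
from bench import r, eyes, job
from scipy.spatial.transform import Rotation as Ro
def save(p,n): cv2.imwrite('pics/'+n, p['image'][:,:,::-1])
def proj(p,X):
    c=np.asarray(X)@p['R'].T+p['t']; u=c@p['mtx'].T; return u[:,:2]/u[:,2:]
def onz(p,xy,z):
    d=p['R'].T@np.linalg.inv(p['mtx'])@np.array([xy[0],xy[1],1.]); o=-p['R'].T@p['t']
    return o+d*(z-o[2])/d[2]
E
python3 - <<'E'
from h import *
for n in('top','scene'):
    p=eyes.camera(n); save(p,n+'1.png')
    for l in('peg_box','keeper','bolt','flap'):
        print(n,l,[(round(a['p'],2),np.round(a['xy']),np.round(onz(p,a['xy'],0 if l=='peg_box' else .095),3)) for a in eyes.landmark_of(p,l)][:3],
         [(round(a['p'],2),np.round(a['xy']),a['region'].sum()) for a in eyes.regions_of(p,l)][:3])
s=r.read_state();print(s)
E
```

```text
top peg_box [(0.87, array([170., 254.]), array([0.583, 0.224, 0.   ]))] [(0.94, array([167., 253.]), np.int64(12303))]Traceback (most recent call last):
  File "<stdin>", line 5, in <module>
ValueError: it knows: peg_box
```

Run:
```python
from h import *
for n in('top','scene'):
    p=eyes.camera(n); save(p,n+'1.png')
    for l in('peg_box',):
        print(n,l,[(round(a['p'],2),np.round(a['xy']),np.round(onz(p,a['xy'],0),3)) for a in eyes.landmark_of(p,l)][:3])
    for a in eyes.regions_of(p,l): print(a['p'],a['xy'],cv2.minAreaRect(np.argwhere(a['region'])[:,::-1].astype(np.float32)))
s=r.read_state();print(s)
```

```text
top peg_box [(0.74, array([175., 252.]), array([0.587, 0.214, 0.   ]))]
0.73 [163.7, 250.8] ((168.550537109375, 252.21908569335938), (107.10809326171875, 120.14993286132812), 77.00537872314453)
scene peg_box [(0.97, array([352., 226.]), array([0.581, 0.208, 0.   ]))]
0.85 [354.1, 211.3] ((358.391845703125, 208.60983276367188), (95.68116760253906, 133.6444549560547), 66.37062072753906)
0.49 [374.4, 201.6] ((374.1004333496094, 204.738037109375), (34.112770080566406, 100.61979675292969), 70.94229125976562)
{'time': 0.45, 'joint_positions': array([ 1.31439974,  0.33224085, -0.06471757,  1.46016719,  0.02159893,
        1.34991243, -0.08852942]), 'joint_vel': array([-5.05816754e-04, -1.01552393e-04,  7.02507209e-04, -1.54225336e-04,
       -1.82659670e-04,  7.48511462e-04, -2.10355316e-05]), 'joint_torque': array([-1.07393156e-03, -6.22455311e+01,  2.43197079e-02, -3.89763701e+01,
       -6.11140556e-02,  3.28416063e-02, -3.36074720e-06]), 'ee_pos': array([ 0.1448182 , -0.60797419,  0.20151792]), 'eef_rot': array([ 9.93175660e-01,  1.16628074e-01,  7.14921102e-06, -1.79489220e-05]), 'ft_force': array([ 0.50209138, -0.64580533, -0.50279796]), 'torque': array([ 0.0271285 ,  0.04092054, -0.00016858]), 'width': 0.08705033689281727}
```

View pics/top1.png

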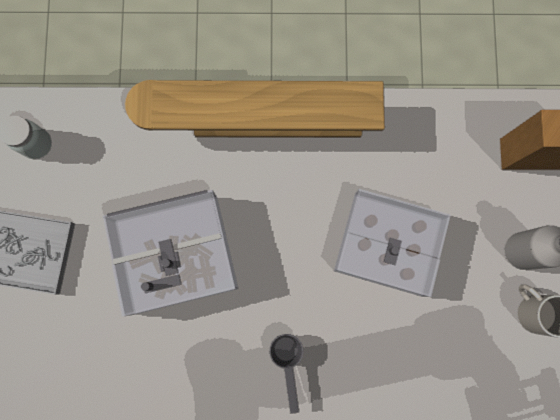

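View pics/scene1.png

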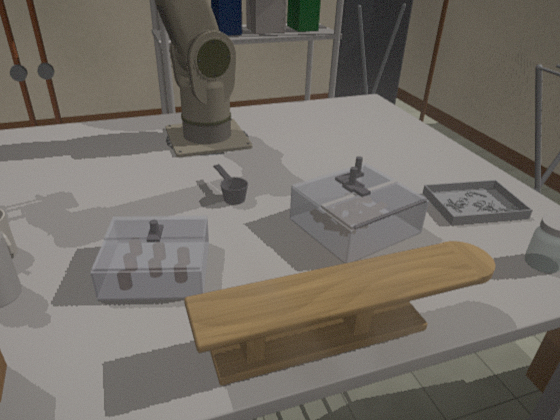

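Top view: the peg box is on the left, around (170,252), with its bolt post near (168,262) and keeper post near (147,287). The spool box is at (392,243). Next I'll zoom in with a model overlay.

```bash
cat >> h.py <<'E'
def box(x,y,yaw):
    c,s=np.cos(yaw),np.sin(yaw); M=np.array([[c,-s,0],[s,c,0],[0,0,1]]); return lambda P: np.atleast_2d(P)@M.T+[x,y,0]
E
python3 - <<'E'
from h import *
p=eyes.camera('top')
for xy in((112,263),(222,237)): print(onz(p,xy,.09))
for xy in((107,212),(214,194),(236,287),(127,313)): print(onz(p,xy,.09))
a,b=onz(p,(112,263),.09),onz(p,(222,237),.09); d=a-b; yaw=np.arctan2(-d[0],d[1]); print(yaw)
m=(a+b)/2; B=box(m[0],m[1],yaw)
print(proj(p,B([[-58,40,137],[-25,0,137],[-58,0,90]]*np.array(.001))))
c=cv2.resize(p['image'][185:325,95:245],None,fx=4.2,fy=4.2,interpolation=cv2.INTER_CUBIC)
def dr(P,col):
    q=((proj(p,B(np.array(P)*.001))-[95,185]+.5)*4.2).astype(int); cv2.polylines(c,[q],True,col,1)
dr([[-100,-110,90],[100,-110,90],[100,110,90],[-100,110,90]],(255,0,0))
dr([[-100,-110,0],[100,-110,0],[100,110,0],[-100,110,0]],(0,255,0))
t=np.linspace(0,6.28,20)
for x,y in((-58,40),(-25,0)): dr(np.c_[x+8*np.cos(t),y+8*np.sin(t),137+0*t],(255,0,0))
cv2.imwrite('pics/c2.png',c[:,:,::-1]); print(m,-p['R'].T@p['t'])
E
```

```text
[0.5598285  0.31739398 0.09      ]
[0.61033173 0.10684353 0.09      ]
[0.65894024 0.33154989 0.09      ]
[0.69494406 0.12390729 0.09      ]
[0.51426639 0.0784833  0.09      ]
[0.46514215 0.28472792 0.09      ]
0.23541528232030137
[[146.88855789 283.89566264]
 [164.69531985 261.20104681]
 [173.38549982 279.36160495]]
[0.58508012 0.21211875 0.09      ] [ 0.50528265 -0.00556577  1.13100589]
```

View pics/c2.png

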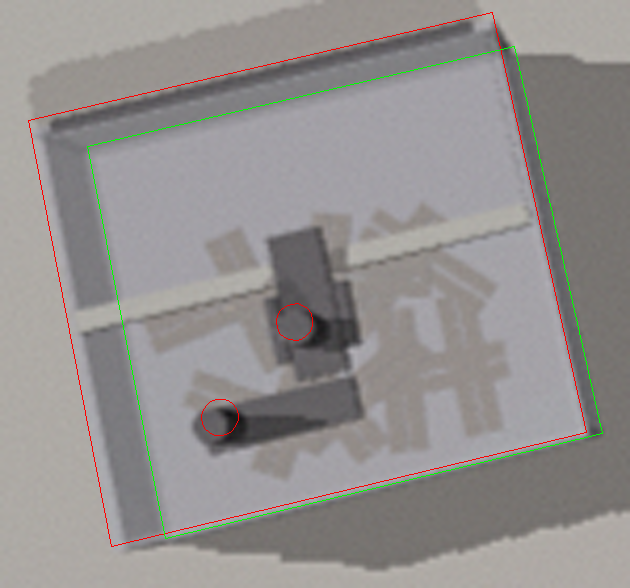

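The model fits: the box is at about (0.585, 0.212) with yaw 0.235 rad. The tool is already aligned with it, with tool x along box x and tool y along box −y. I'll set out above the keeper post.

Request:
{"op": "play_rows", "data": {
  "motion": [
    [0.25, -0.12, -0.1, 0, 0, 0, 100],
    [0.5, -0.25, -0.25, 0, 0, 0, 100],
    [0.75, -0.38, -0.25, 0, 0, 0, 100],
    [1, -0.5, -0.25, 0, 0, 0, 100],
    [1, -0.5, -0.25, 0, 0, 0, 100]
  ]
}}

```text
time: 1.12
ee_pos: [0.3206, -0.4609, 0.252]
eef_rot: [0.993, 0.121, 0.001, -0.0]
ft_force: [-0.1, 0.3, -0.4]
width: 0.0869
```

Request:
{"op": "play_rows", "data": {
  "motion": [
    [0.2, -0.2, 0, 0, 0, 0, 100],
    [0.4, -0.4, 0, 0, 0, 0, 100],
    [0.6, -0.6, 0, 0, 0, 0, 100],
    [0.8, -0.8, 0, 0, 0, 0, 100],
    [1, -1, 0, 0, 0, 0, 100]
  ]
}}

```text
time: 1.75
ee_pos: [0.4648, -0.223, 0.2518]
eef_rot: [0.993, 0.116, 0.0, 0.0]
ft_force: [-0.1, -0.9, 0.2]
width: 0.087
```

Request:
{"op": "play_rows", "data": {
  "motion": [
    [0.2, -0.2, 0, 0, 0, 0, 100],
    [0.4, -0.4, 0, 0, 0, 0, 100],
    [0.6, -0.6, 0, 0, 0, 0, 100],
    [0.8, -0.8, 0, 0, 0, 0, 100],
    [0.8, -1, 0, 0, 0, 0, 100]
  ]
}}

```text
time: 2.38
ee_pos: [0.5749, 0.0095, 0.2505]
eef_rot: [0.993, 0.117, -0.0, -0.001]
ft_force: [-0.8, 0.3, -0.2]
width: 0.0867
```

Request:
{"op": "play_rows", "data": {
  "motion": [
    [0, -0.25, 0, 0, 0, 0, 100],
    [0, -0.5, 0, 0, 0, 0, 100],
    [0, -0.75, 0, 0, 0, 0, 100],
    [0, -1, 0, 0, 0, 0, 100],
    [0, -1, 0, 0, 0, 0, 100]
  ]
}}

```text
time: 3.0
ee_pos: [0.526, 0.2063, 0.2518]
eef_rot: [0.993, 0.12, 0.0, -0.001]
ft_force: [0.5, -1.3, -1.1]
width: 0.0872
```

```bash
cat >> h.py <<'E'
def projf(p,X):
    c=np.atleast_2d(X)@p['R'].T+p['t']; K=p['mtx']
    return cv2.fisheye.projectPoints(c[None].astype(float),np.zeros(3),np.zeros(3),K,np.zeros(4))[0][0]
B0=(.585,.212,.235)
def delta(P):
    s=r.read_state(); return Ro.from_quat(s['eef_rot']).inv().apply(np.asarray(P)-s['ee_pos'])
def overlay(n,b,posts):
    p=eyes.camera('wrist'); B=box(*b); c=p['image'].copy(); t=np.linspace(0,6.28,24)
    L=lambda P,col: cv2.polylines(c,[np.round(projf(p,B(np.array(P)*.001))).astype(int)],True,col,1)
    for x,y in posts:
        for z in(99,137): L(np.c_[x+8*np.cos(t),y+8*np.sin(t),z+0*t],(255,0,0))
    L([[-100,-110,90],[100,-110,90],[100,110,90],[-100,110,90]],(0,200,0))
    L([[2,-106,90],[2,106,90]],(0,200,0)); p=dict(image=cv2.resize(c,None,fx=1.4,fy=1.4)); save(p,n)
E
python3 - <<'E'
from h import *
overlay('w1.png',B0,[(-58,43),(-25,0)])
print(delta(box(*B0)([-.058,.043,.107])[0]))
E
```

```text
[ 0.00027678 -0.03775828  0.14454242]
```

View pics/w1.png

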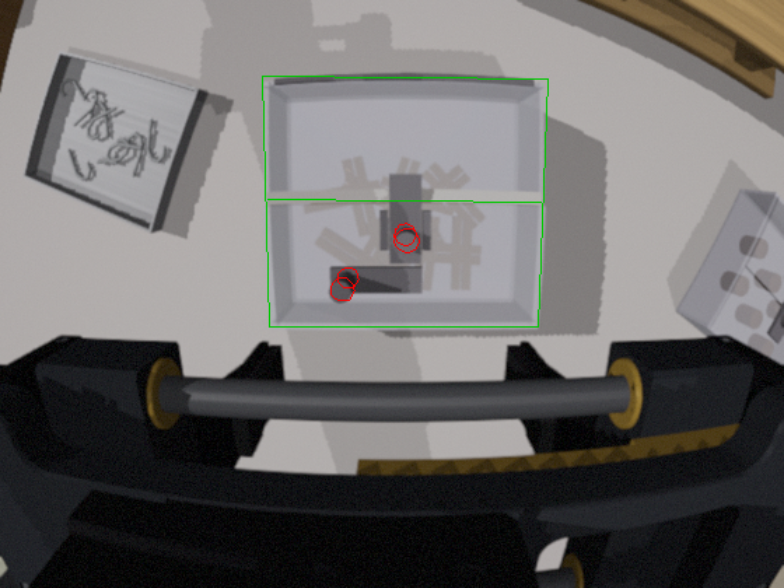

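Wrist view: the model lies on the box edges and on both posts, with the keeper post at (343,283) and the bolt post at (405,237). I'll descend over the keeper post.

Request:
{"op": "play_rows", "data": {
  "motion": [
    [0, -0.19, 0.1, 0, 0, 0, 100],
    [0, -0.19, 0.35, 0, 0, 0, 100],
    [0, -0.19, 0.6, 0, 0, 0, 100],
    [0, -0.19, 0.72, 0, 0, 0, 100],
    [0, -0.19, 0.72, 0, 0, 0, 100]
  ]
}}

```text
time: 3.68
ee_pos: [0.5185, 0.237, 0.1057]
eef_rot: [0.993, 0.115, -0.002, 0.001]
ft_force: [0.2, 0.7, 0.6]
width: 0.0869
```

Request:
{"op": "play_rows", "data": {
  "motion": [
    [0, 0, 0, 0, 0, 0, 0],
    [0, 0, 0, 0, 0, 0, 0],
    [0, 0, 0, 0, 0, 0, 0],
    [0, 0, 0, 0, 0, 0, 0],
    [0, 0, 0, 0, 0, 0, 0]
  ],
  "squeeze": 15
}}

```text
time: 4.3
ee_pos: [0.5187, 0.2397, 0.1077]
eef_rot: [0.993, 0.117, 0.0, 0.0]
ft_force: [-0.9, -0.3, -0.4]
width: 0.045
```

Request:
{"op": "play_rows", "data": {
  "motion": [
    [0, 0, 0, 0, 0, 0, 0],
    [0, 0, 0, 0, 0, 0, 0],
    [0, 0, 0, 0, 0, 0, 0],
    [0, 0, 0, 0, 0, 0, 0],
    [0, 0, 0, 0, 0, 0, 0]
  ]
}}

```text
time: 4.92
ee_pos: [0.5186, 0.2398, 0.1075]
eef_rot: [0.993, 0.117, 0.0, -0.0]
ft_force: [-0.1, 2.2, 0.1]
width: 0.0146
```

Request:
{"op": "play_rows", "data": {
  "motion": [
    [0, -0.04, 0, 0, 0, 0, 0],
    [0, -0.08, 0, 0, 0, 0, 0],
    [0, -0.12, 0, 0, 0, 0, 0],
    [0, -0.16, 0, 0, 0, 0, 0],
    [0, -0.19, 0, 0, 0, 0, 0]
  ]
}}

```text
time: 5.55
ee_pos: [0.5094, 0.2773, 0.1075]
eef_rot: [0.993, 0.117, -0.0, 0.0]
ft_force: [-1.7, -1.5, 1.5]
width: 0.015
```

Request:
{"op": "play_rows", "data": {
  "motion": [
    [0, -0.005, 0, 0, 0, 0, 0],
    [0, -0.005, 0, 0, 0, 0, 0]
  ]
}}

```text
time: 5.8
ee_pos: [0.5092, 0.278, 0.1075]
eef_rot: [0.993, 0.117, -0.0, -0.0]
ft_force: [-2.7, 0.5, 1.0]
width: 0.0151
```

Run:
```python
from h import *
s=r.read_state(); print(s['ft_force'],s['width'])
d=s['ee_pos'][:2]-np.array(B0[:2]); print('box xy',d@[np.cos(.235),np.sin(.235)],d@[-np.sin(.235),np.cos(.235)])
overlay('w2.png',B0,[(-58,83),(-25,0)])
```

```text
[-2.68936664  0.51166892  1.00367142] 0.01507915026343477
box xy -0.05831686917242272 0.08181857094802936
```

View pics/w2.png

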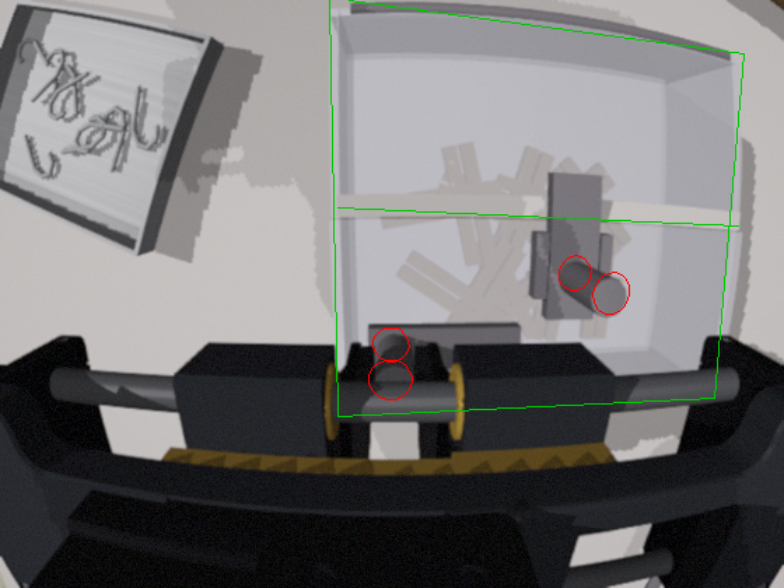

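Wrist view: the post is gripped at (391,360) with the keeper at about 0.042. The bar's end at column 520 is clear of the bolt at column 548. I'll release and move on to the bolt post.

Request:
{"op": "play_rows", "data": {
  "motion": [
    [0, 0, 0, 0, 0, 0, 60],
    [0, 0, 0, 0, 0, 0, 60],
    [0, 0, 0, 0, 0, 0, 60],
    [0, 0, 0, 0, 0, 0, 60],
    [0, 0, -0.1, 0, 0, 0, 60]
  ]
}}

```text
time: 6.48
ee_pos: [0.5088, 0.277, 0.1271]
eef_rot: [0.993, 0.117, -0.001, 0.0]
ft_force: [0.2, 0.2, 1.0]
width: 0.0507
```

Request:
{"op": "play_rows", "data": {
  "motion": [
    [0, 0, -0.18, 0, 0, 0, 60],
    [0, 0, -0.18, 0, 0, 0, 60],
    [0.08, 0.2, -0.18, 0, 0, 0, 60],
    [0.165, 0.41, -0.18, 0, 0, 0, 60],
    [0.165, 0.41, -0.18, 0, 0, 0, 60]
  ]
}}

```text
time: 7.1
ee_pos: [0.5629, 0.2011, 0.1634]
eef_rot: [0.994, 0.113, 0.0, 0.001]
ft_force: [0.1, 0.5, 0.1]
width: 0.0523
```

Run:
```python
from h import *
s=r.read_state(); print(s['ee_pos'],s['width'],delta(box(*B0)([-.025,0,.107])[0]))
overlay('w3.png',B0,[(-58,82),(-25,0)])
```

```text
[0.56286988 0.20107419 0.16336073] 0.05225526802883033 [-0.00096723 -0.00555799  0.05635182]
```

View pics/w3.png

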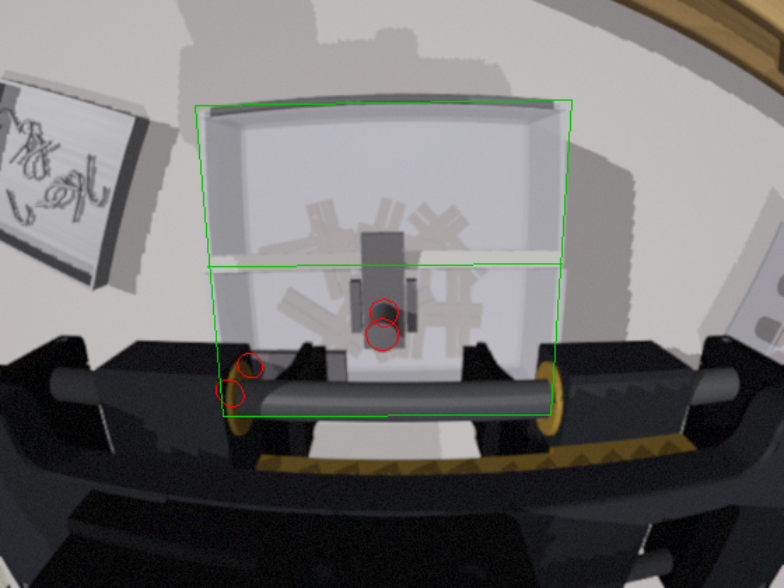

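Wrist view: the bolt post at (382,325) sits between the fingers, and the keeper stays open. I'll descend and grip.

Request:
{"op": "play_rows", "data": {
  "motion": [
    [0, 0, 0, 0, 0, 0, 60],
    [0, 0, 0.14, 0, 0, 0, 60],
    [0, 0, 0.28, 0, 0, 0, 60],
    [0, 0, 0.28, 0, 0, 0, 60],
    [0, 0, 0.28, 0, 0, 0, 0]
  ]
}}

```text
time: 7.78
ee_pos: [0.5608, 0.2065, 0.1088]
eef_rot: [0.993, 0.117, 0.001, -0.0]
ft_force: [-0.6, -0.4, 0.1]
width: 0.0476
```

Request:
{"op": "play_rows", "data": {
  "motion": [
    [0, 0, 0, 0, 0, 0, 0],
    [0, 0, 0, 0, 0, 0, 0],
    [0, 0, 0, 0, 0, 0, 0],
    [0, 0, 0, 0, 0, 0, 0],
    [0, 0, 0, 0, 0, 0, 0]
  ]
}}

```text
time: 8.4
ee_pos: [0.5606, 0.2063, 0.1078]
eef_rot: [0.993, 0.117, 0.0, -0.0]
ft_force: [-0.9, 4.2, 1.6]
width: 0.0149
```

Gripped. Drawing the bolt back 31 mm.

Request:
{"op": "play_rows", "data": {
  "motion": [
    [-0.03, 0, 0, 0, 0, 0, 0],
    [-0.065, 0, 0, 0, 0, 0, 0],
    [-0.1, 0, 0, 0, 0, 0, 0],
    [-0.13, 0, 0, 0, 0, 0, 0],
    [-0.155, 0, 0, 0, 0, 0, 0]
  ]
}}

```text
time: 9.02
ee_pos: [0.5301, 0.1987, 0.1078]
eef_rot: [0.993, 0.117, 0.0, -0.0]
ft_force: [0.5, 5.4, 1.7]
width: 0.015
```

Request:
{"op": "play_rows", "data": {
  "motion": [
    [0, 0, 0, 0, 0, 0, 0],
    [0, 0, 0, 0, 0, 0, 0],
    [0, 0, 0, 0, 0, 0, 60],
    [0, 0, 0, 0, 0, 0, 60],
    [0, 0, 0, 0, 0, 0, 60]
  ]
}}

```text
time: 9.65
ee_pos: [0.5305, 0.1974, 0.1072]
eef_rot: [0.993, 0.116, -0.0, 0.0]
ft_force: [-0.0, 0.3, -1.3]
width: 0.0373
```

Request:
{"op": "play_rows", "data": {
  "motion": [
    [0, 0, 0, 0, 0, 0, 60],
    [0, 0, -0.15, 0, 0, 0, 60],
    [0, 0, -0.35, 0, 0, 0, 60],
    [0, 0, -0.6, 0, 0, 0, 60],
    [0, 0, -0.6, 0, 0, 0, 60]
  ]
}}

```text
time: 10.28
ee_pos: [0.5322, 0.1993, 0.2315]
eef_rot: [0.993, 0.117, 0.003, -0.0]
ft_force: [0.4, -0.4, -0.8]
width: 0.0522
```

Run:
```python
from h import *
s=r.read_state(); print(s['ee_pos'],s['width'],s['ft_force'])
overlay('w4.png',B0,[(-58,82),(-56,0)])
p=eyes.camera('scene'); c=cv2.resize(p['image'][130:270,250:450],None,fx=3.5,fy=3.5,interpolation=cv2.INTER_CUBIC); save(dict(image=c),'s4.png')
```

```text
[0.53216883 0.19926065 0.23146188] 0.05219163459171089 [ 0.41126433 -0.3588186  -0.80033469]
```

View pics/w4.png

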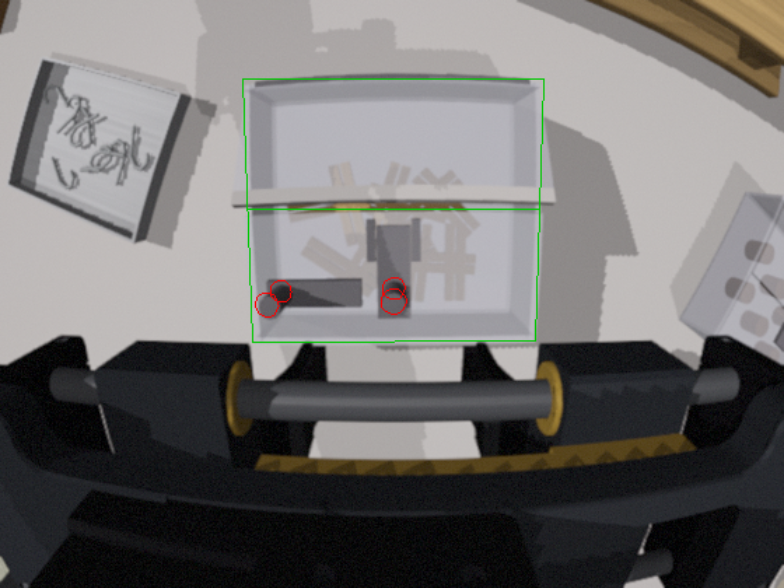

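View pics/s4.png

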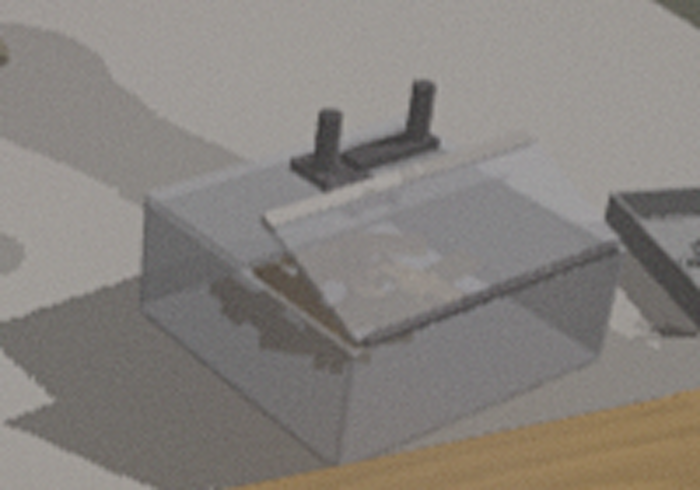

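Wrist view: the keeper post at (268,303) and the bolt post at (394,300) are where they should be when open. The scene crop shows the flap popped up, with its front edge from (268,218) to (530,142). I'll settle the arm briefly, then hand in.

Request:
{"op": "play_rows", "data": {
  "motion": [
    [0, 0, 0, 0, 0, 0, 60],
    [0, 0, 0, 0, 0, 0, 60],
    [0, 0, 0, 0, 0, 0, 60]
  ]
}}

```text
time: 10.75
ee_pos: [0.5303, 0.1982, 0.227]
eef_rot: [0.993, 0.117, -0.0, 0.0]
ft_force: [-0.4, -0.7, -0.1]
width: 0.0523
```

```bash
python3 -c "
from h import *
print(r.read_state()['ee_pos']); print(job.close_job())"
```

```text
[0.53029518 0.19818361 0.22696938]
the job is handed in; nothing more can be done
None
```

The peg box is open and the job is handed in. I gripped the keeper post and slid the keeper to about 42 mm. I then gripped the bolt post, drew the bolt back about 31 mm, let go and lifted clear.

My last pictures, taken just before handing in, showed both posts at their open positions and the flap popped up. The gripper was about 90 mm above the posts and the force reading was near zero at 10.75 s. I judged the flap angle by eye rather than measuring it. None of my checks failed or disagreed.

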